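Touch off a clamped amplifier housing and set the locating pin

ROBOT

A 6-joint arm with a two-finger parallel gripper is mounted at the origin on the work surface. World frame = base frame: x ahead of the robot, y to its left, z up, the work surface at z = 0. Lengths are in m, angles in degrees, forces in N, time in s.
With the tool pointing down it reaches from about 0.375 to 0.9 m from the base axis. Payload 3.1 kg.
Tool frame: the origin (TCP) lies at the very end of the fingers, on their centre line; the grasp point (between the pads) lies grip_point_offset behind it (grip_point_offset is the distance from the TCP to the grasp point, in m); z points along the fingers, y is the line along which they close (so a half turn about z gives the same grasp; the last joint's range is limited). The gripper opens to 87 mm and grips with 3 to 60 N. Pads are 19 mm wide; open, the fingers measure 117 mm over their backs; the gripper's body (75 mm by 190 mm) begins 51 mm behind the grasp point.
Start: joints at [-76.92, 30.224, 82.088, -0, 67.689, -10.227], TCP at [0.247, -0.574, 0.198] pointing down, gripper open.
Joint ranges: [-176.69, 176.69], [-43.24, 126.21], [12.49, 139.97], [-82, 262], [0, 151.66], [-163.58, 163.58]. Speed limits (degrees/s): [159.86, 159.86, 180, 180, 180, 180].

INTERFACE

Orientations are given as a 3x3 rotation matrix whose columns are the frame's x, y, z axes.
In Python, from rig import * gives the robot as it stands.
- The arm moves only by the tool move_arm, never from a script. Its argument "increments" is a list of rows, each a list of 3 entries, a list of its own where there are three numbers: the shift along the tool's x, y, z in units of 30 mm (1.0 is 30 mm), then the turn, a rotation vector about the tool's x, y, z in units of 120 degrees (1.0 is 120 degrees), then the closure, from 0 (fully open) to 1 (shut). A call has 1 to 20 rows; each row shifts and turns the commanded pose from where the row before left it, along the tool's axes as they then stand; what a row does not reach is not made up. A row lasts 1/12 s, in which the tool goes at most 41.7 mm and 7.16 degrees, less where a joint would pass 70% of its speed; a pose out of reach is approached as far as the arm can. A call with a number of a shift or a turn outside -1 to 1 is refused whole. A call with a gripper value outside its range is refused whole. The fingers move at their own pace and stop on an object; the grip force is fixed at half the most. Time passes only in rows, so rows that do not move let the fingers close. It gives the time, the measured TCP pose, the force, the opening and the grip force at its end, in the units of the state.
- read_state(): the state, without advancing time (a new reading comes with each control period).
- capture(name): name is "scene" or "side" or "wrist"; returns a dict with "img" (480x640x3 uint8, red, green, blue), "mtx" (3x3 intrinsics, pixels), "eye" and "rotation" of the camera in the world. Camera axes: x right, y down, z forward; pixel columns grow to the right and rows downward; lengths in m; the calibration is good to about 2 mm. A picture is of the moment at which its call begins. There is no depth.
- hand_in(): hands the job in; it is judged then, once.
Trained networks look in a picture, given as the dict that the camera call returned (one of the last four; its "shot" number tells which), for a name from the list of things; names that differ only in an ending like _2 or _b are one class to them, and where a whole thing is asked for, a point or a joint stands for the part that bears it (a point fixed in the world has none). Each returns a list of dicts, best first, with "confidence" (0 to 1); they miss things now and then, are a little off and sometimes report something else, mostly with a low value. They report only what shows in the picture. A call takes as long as a camera call.
- search_frame(picture, label): "extent" ([left, top, right, bottom] as shares, 0 to 1, of the picture: columns of its width, rows of its height, round what is visible of it).
- pinpoint(picture, label): "xy" ([column, row] as shares, 0 to 1, of the picture: columns of its width, rows of its height: a listed point, or the origin of a listed thing).
The state is a dict: "time_s": time; "joint_positions": joint angles; "qvel": joint speeds; "tau": joint torques, N m; "position": TCP position; "tcp_rot": TCP orientation; "force": force on the tool from outside, world axes, zero at the start; "moment": the same for the moment, N m; "opening": opening from 0.0 (shut) to 1.0 (fully open); "grasp_force": force on a finger pad.
Only numpy, scipy, OpenCV 4.12 (cv2) and the standard library are available. Lean on these libraries where they do the work, as an engineer would, in place of code of your own. Each camera call takes 0.05 s, during which the arm holds its last target. There are 200 camera calls.

TASK

The housing is clamped a few millimetres off its drawn place, so locate it by touch. Take the square-headed locating pin out of its block and touch off the clamped housing with it, pin upright: press the side of the shank against the pad on the face away from the robot, then against the pad on the robot's left, then the pin's end on the raised pad on top, each a light, steady touch of about half a second. Then lower the pin, still in the grip, into the housing's bore until it bottoms, and let go. Only the pin may touch the housing and its plate, never harder than 12 N on the side pads or 35 N elsewhere, and leave the loose parts on the bench alone.

Things in the scene. Friction and masses are not known exactly. Their poses are not given: they have to be found in the camera images.
- fixture: fixed steel sub-plate 200 x 250 x 12 mm. Origin: centre of its underside, at bench height; z up, x to the far side, y to the left (yaw within 0.3 rad). The housing clamped on it is square to it but NOT exactly placed: shifted each time by an unknown -7..7 mm in x and in y and raised by 0..3 mm. Its pose is not measured, only the plate's. The shift moves pads and bore alike
- far_pad_nominal (a point): drawing position (no shift) of the centre of the far pad's face: x 56, y 20, z 40 mm of the plate, whose axes it has; moves with the plate, not with the housing's shift. The pad is steel, rigid, 26 mm wide, 22 mm tall, 6 mm proud of the housing's far face, looking to +x
- left_pad_nominal (a point): the same for the left pad's face: x -10, y 81, z 40 mm of the plate. The pad is steel, rigid, 26 mm wide, 22 mm tall, 6 mm proud of the housing's left face, looking to +y
- top_pad_nominal (a point): the same for the top pad's upper face: x 28, y 45, z 65 mm of the plate; square steel pad, rigid, 26 x 26 mm, 3 mm higher than the bore's mouth
- bore_nominal (a point): the same for the centre of the bore's mouth: x 0, y -45, z 62 mm of the plate. Blind upright hole, 15 mm diameter, 1.5 mm chamfer, 30 mm deep, in the housing's flat-topped right half. Unshifted, the dull aluminium housing spans x -50..50, y -75..75, z 12..62 mm; its left half has fins to 60 mm. Clamps 45 mm high at its near and right sides
- pin: steel locating pin, 84 mm long, about 180 g (varies): round shank 14 mm in diameter and 50 mm long with a 2 mm chamfer at its lower end, and above it a square head 24 x 24 x 34 mm. Origin: centre of its lower end; z along the pin to the head; x and y square to the head's flats
- pin_head (a point): centre of the pin's square head, 67 mm above its lower end; axes as the pin's. Grip it here across two flats (24 mm)
- pin_block: fixed grey plastic block 64 x 64 x 40 mm, left or right of the housing; origin at the centre of its underside. The pin stands 30 mm deep in its 15.5 mm hole, 20 mm of shank and the head above the block
- capacitor_a: upright blue capacitor can, 32 mm diameter, 42 mm high; loose bystander, origin at its underside, leave alone
- capacitor_b: upright blue capacitor can, 26 mm diameter, 35 mm high; loose bystander, origin at its underside, leave alone
- board: circuit board with parts on it, 90 x 120 mm, 22 mm high; loose bystander, origin at its underside, leave alone
- transformer: transformer, 50 x 56 x 36 mm; loose bystander, origin at its underside, leave alone
- ferrite: black ferrite ring, 44 mm diameter, 14 mm high; loose bystander, origin at its underside, leave alone
- screwdriver: screwdriver lying on the bench, handle end towards its -x; loose bystander, origin at its underside, leave alone

How it is judged:
By the outcome, as a careful person would: the job done as asked, in the order asked, and still so for the second after the job is handed in, with the robot touching nothing.
It also fails if it takes over 64 s, if anything falls off the work surface, if the arm or the gripper's body presses on something with over 40 N, if the wrist force passes 120 N, or if a joint passes its speed limit or range.

## Working session

There is one attempt and no reset: what is moved stays moved. The work goes in short steps, Python scripts to look and compute and a tool call to move; the robot and the scene stay as the last step left them, time stands still between calls to the robot, and variables do not carry over. Pictures are saved under pics/ and viewed, at most 10 in all, crops included, and the job is handed in when it is done.

Besides the shell and the picture viewer there is one more tool, called after "Emit:" by a JSON object that holds its "api" and its "payload". move_arm: Moves the arm, as the interface text tells. Its arguments: {"type":"object","properties":{"increments":{"type":"array"}},"required":["increments"]}

```bash
mkdir -p pics; ls
python3 - <<'E'
from rig import *
import cv2
s=read_state(); print(s)
for n in ("scene","side"):
    p=capture(n); cv2.imwrite(f"pics/{n}0.png",p["img"][...,::-1]); print(n,p["mtx"].tolist(),p["eye"],p["rotation"].tolist() if hasattr(p["rotation"],'tolist') else p["rotation"])
    for l in ("fixture","pin","pin_head","pin_block","far_pad_nominal","left_pad_nominal","top_pad_nominal","bore_nominal"):
        print(l,[(round(d["confidence"],2),round(d["xy"][0]*640,1),round(d["xy"][1]*480,1)) for d in pinpoint(p,l)[:2]])
E
```

```text
pics
{'time_s': 0.0, 'joint_positions': array([-7.69189537e+01,  3.02803455e+01,  8.21549337e+01, -6.92774418e-04,
        6.76902540e+01, -1.02277918e+01]), 'qvel': array([ 0.03925291, -0.01110414,  0.01982652, -0.05332702, -0.01065247,
        0.00801586]), 'tau': array([-3.84151517e-04, -4.40041316e+01, -1.76595587e+01,  6.32131635e-02,
        5.83287072e-02, -1.60490649e-04]), 'position': array([ 0.2471437 , -0.5732106 ,  0.19676498]), 'tcp_rot': array([[ 9.18383631e-01,  3.95690851e-01, -5.06774979e-04],
       [ 3.95690995e-01, -9.18381235e-01,  2.13157968e-03],
       [ 3.78033946e-04, -2.15813418e-03, -9.99997600e-01]]), 'force': array([-0.32498371, -0.64416516, -0.24289688]), 'moment': array([-0.05642958, -0.05130614, -0.04999537]), 'grasp_force': 0.0, 'opening': 1.0034706946347287}
scene [[435.1162991755248, 0.0, 321.87090640441045], [0.0, 435.1162991755248, 238.52605766711736], [0.0, 0.0, 1.0]] [ 0.97716384 -0.01838948  0.61548567] [[0.05732029584647619, 0.7784283618061028, -0.6251109255323728], [0.9983284740711434, -0.049328048816162956, 0.030116464911613263], [-0.007391
[... 340 characters left out ...]
bore_nominal [(0.75, 296.7, 235.2)]
side [[551.7587395461303, 0.0, 319.4688376660401], [0.0, 551.7587395461303, 244.06359934748005], [0.0, 0.0, 1.0]] [0.22437486 0.52745313 0.81817519] [[-0.8366416324305267, -0.42369440103936734, 0.34715102392456726], [-0.5477398917042149, 0.6431708428218337, -0.5350815619881768], [0.003433645269763298, -0.6378199757547142, -0.7701778292111618]]
fixture [(0.81, 332.1, 280.5)]
pin [(0.66, 410.6, 183.4)]
pin_head [(0.76, 414.1, 160.8)]
pin_block [(0.66, 408.5, 189.1), (0.22, 354.3, 150.7)]
far_pad_nominal [(0.65, 306.7, 255.3)]
left_pad_nominal [(0.85, 303.3, 293.9)]
top_pad_nominal [(0.73, 301.5, 260.1)]
bore_nominal [(0.7, 335.6, 277.7), (0.6, 353.7, 245.7)]
```

View pics/scene0.png

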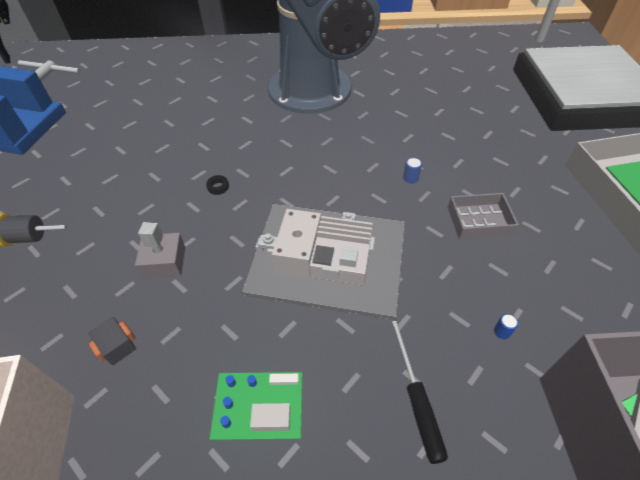

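View pics/side0.png

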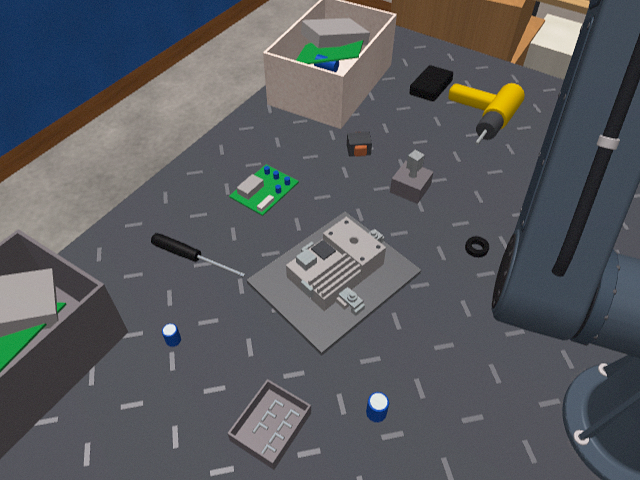

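The scene view shows the plate with corners at about (268,208), (406,223), (395,311) and (250,297), and the pin block at (160,255) with the head at (149,234). The side view shows the plate around (335,280) and the block at (411,183). Both views put the block to the robot's right of the housing, with free space around it.

```bash
cat > h.py <<'E'
from rig import *
import numpy as np, cv2
from scipy.optimize import minimize, least_squares
def proj(p,X):
    c=(np.atleast_2d(X)-p["eye"])@np.array(p["rotation"]); q=c@np.array(p["mtx"]).T
    return q[:,:2]/q[:,2:]
def ray(p,uv):
    d=np.array(p["rotation"])@np.linalg.solve(p["mtx"],[uv[0],uv[1],1]); return np.array(p["eye"]),d
def onz(p,uv,z):
    e,d=ray(p,uv); return e+d*(z-e[2])/d[2]
def tri(obs):
    A=0;b=0
    for p,uv in obs:
        e,d=ray(p,uv); d=d/np.linalg.norm(d); M=np.eye(3)-np.outer(d,d); A=A+M;b=b+M@e
    return np.linalg.solve(A,b)
def rect(pose,w,h,z,n=60):
    x,y,a=pose; c=np.array([[-w,-h],[w,-h],[w,h],[-w,h]])/2
    L=np.linspace(0.03,.97,n)[:,None]
    P=np.vstack([c[i]*(1-L)+c[(i+1)%4]*L for i in range(4)])
    R=np.array([[np.cos(a),-np.sin(a)],[np.sin(a),np.cos(a)]])
    return np.c_[P@R.T+[x,y],np.full(len(P),z)]
def edgefit(ps,pose,w,h,z,s=0.003):
    "maximise robust inside-outside contrast across the outline"
    gs=[cv2.GaussianBlur(cv2.cvtColor(p["img"],cv2.COLOR_RGB2GRAY),(0,0),0.8).astype(np.float32) for p in ps]
    def samp(g,q): return cv2.remap(g,q[:,0].astype(np.float32)[:,None],q[:,1].astype(np.float32)[:,None],1)[:,0]
    def cost(v):
        a=[v[0],v[1],v[2]]; t=0
        for p,g in zip(ps,gs):
            i=samp(g,proj(p,rect(a,w-s,h-s,z))); o=samp(g,proj(p,rect(a,w+s,h+s,z)))
            t-=np.clip(i-o,-25,25).mean()
        return t
    best=None
    for da in np.radians([-8,-4,0,4,8]):
        st=np.array(pose)+[0,0,da]
        sim=np.vstack([st]+[st+e for e in np.diag([.006,.006,.06])])
        r=minimize(cost,st,method="Nelder-Mead",options=dict(initial_simplex=sim,xatol=1e-5,fatol=1e-4))
        if best is None or r.fun<best.fun: best=r
    return best.x,best.fun
E
python3 - <<'E'
from h import *
a=capture("scene");b=capture("side")
print("off",grip_point_offset)
c=[onz(a,u,.012)[:2] for u in ((268,208),(406,223),(395,311),(250,297))]; m=np.mean(c,0)
v=c[1]-c[0]+c[2]-c[3]; yaw=np.arctan2(v[1],v[0])-np.pi/2
print(m,np.degrees(yaw))
for ps in ([a],[b],[a,b]):
    x,f=edgefit(ps,[*m,yaw],.2,.25,.012); print("plate",x[:2],np.degrees(x[2]),f)
print("head",tri([(a,(149.2,233.9)),(b,(414.1,160.8))]))
print("pin",tri([(a,(164.5,259.4)),(b,(410.6,183.4))]))
print("blk",tri([(a,(164.3,262.4)),(b,(408.5,189.1))]))
E
```

```text
off 0.0187
[0.53319321 0.01543158] -10.957184461776315
plate [0.52847173 0.01315314] -13.94124764218347 -18.967138290405273
plate [0.52625747 0.01283251] -14.050809184308825 -19.99066925048828
plate [0.52797071 0.0128271 ] -13.893268338797531 -37.35011672973633
head [ 0.51897825 -0.27322746  0.07669617]
pin [ 0.51949201 -0.27080695  0.01187704]
blk [ 0.51944438 -0.27152178 -0.00129232]
```

Emit:
{"api": "move_arm", "payload": {"increments": [[[0.9, -0.4, -0.1], [0, 0, 0], 0], [[0.9, -0.4, -0.1], [0, 0, 0], 0], [[0.9, -0.4, -0.1], [0, 0, 0], 0], [[0.9, -0.4, -0.1], [0, 0, 0], 0], [[0.9, -0.4, -0.1], [0, 0, 0], 0], [[0.9, -0.4, -0.1], [0, 0, 0], 0], [[0.9, -0.4, -0.1], [0, 0, 0], 0], [[0.9, -0.4, -0.1], [0, 0, 0], 0], [[0.9, -0.4, -0.1], [0, 0, 0], 0], [[0.9, -0.4, -0.1], [0, 0, 0], 0], [[0.9, -0.4, -0.1], [0, 0, 0], 0], [[0.9, -0.4, -0.1], [0, 0, 0], 0], [[0, 0, 0], [0, 0, 0], 0], [[0, 0, 0], [0, 0, 0], 0]]}}

```text
time_s: 2.17
position: [0.4888, -0.3124, 0.234]
tcp_rot: [[0.917, 0.399, 0.0], [0.399, -0.917, -0.001], [-0.0, 0.001, -1.0]]
force: [-0.1, -0.7, 0.6]
opening: 0.998
grasp_force: 0.0
```

Run:
```python
from h import *
w=capture("wrist"); cv2.imwrite("pics/w1.png",w["img"][...,::-1]); s=read_state()
np.set_printoptions(precision=4,suppress=True)
print(s["position"],s["tcp_rot"],s["force"],w["eye"],np.array(w["rotation"]))
for l in ("pin","pin_head","pin_block","fixture"): print(l,[(round(d["confidence"],2),d["xy"][0]*640,d["xy"][1]*480) for d in pinpoint(w,l)])
print(proj(w,[[.519,-.273,.09],[.519,-.2715,.04],[.528,.0128,.012]]))
```

```text
[ 0.488  -0.3133  0.2338] [[ 0.9178  0.3971 -0.0003]
 [ 0.3971 -0.9178 -0.0006]
 [-0.0005  0.0004 -1.    ]] [-0.0319  1.1091 -0.1059] [ 0.5522 -0.285   0.4209] [[ 0.3988 -0.887  -0.2326]
 [-0.917  -0.3858 -0.1013]
 [ 0.0001  0.2537 -0.9673]]
pin [(0.57, 298.688, 180.192)]
pin_head [(0.92, 294.08000000000004, 181.824)]
pin_block [(0.74, 298.88, 181.392), (0.58, 62.08, 68.496)]
fixture [(0.78, 63.232, 65.904)]
[[293.9358 183.9767]
 [295.9825 179.7737]
 [ 55.0799  62.3206]]
```

View pics/w1.png

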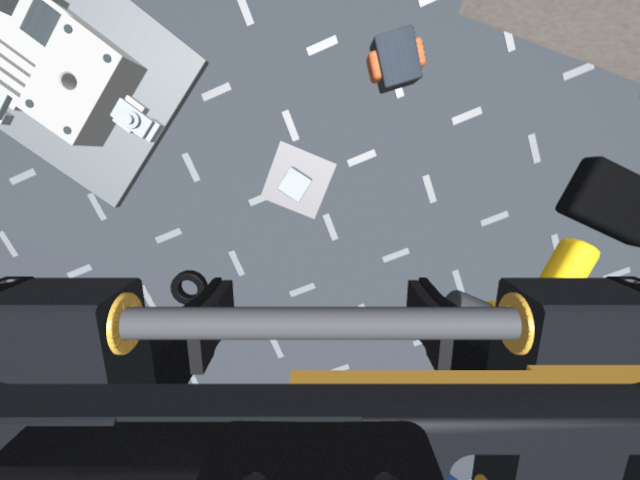

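The wrist view shows the block at about (298,180) and the head at (294,184), with the head turned relative to the block. I'll extract the head outline precisely.

Run:
```python
from h import *
np.set_printoptions(precision=4,suppress=True)
w=capture("wrist"); g=cv2.cvtColor(w["img"],cv2.COLOR_RGB2GRAY)
print(g[184,262:336]); print(w["img"][150,285],w["img"][184,294])
sub=g[120:240,240:360].copy()
b,t=cv2.threshold(sub,235,255,0)
for th in (205,215,225,235):
    t=(sub>th).astype(np.uint8)
    cs=[c for c in cv2.findContours(t,0,2)[0] if cv2.pointPolygonTest(c,(54,64),False)>=0]
    if cs:
        r=cv2.minAreaRect(cs[0]); bp=cv2.boxPoints(r)+[240,120]
        P=np.array([onz(w,u,.094) if False else onz(w,u,.094) for u in bp])
        e=np.diff(P,axis=0); print(th,cv2.contourArea(cs[0]),P.mean(0),np.linalg.norm(e,axis=1),np.degrees(np.arctan2(e[:,1],e[:,0])))
x,f=edgefit([w],[.519,-.2715,-.3],.064,.064,.04); print("blk",x[:2],np.degrees(x[2]),f)
x,f=edgefit([w],[.519,-.2715,.1],.024,.024,.094,.002); print("head",x[:2],np.degrees(x[2]),f)
```

```text
[189 220 222 222 222 222 223 223 223 224 222 223 223 212 236 247 248 249
 249 249 249 249 248 248 247 247 247 248 248 248 248 248 248 249 249 249
 249 249 249 249 249 249 248 240 206 219 226 226 226 227 226 227 227 226
 227 226 228 227 226 229 227 227 226 221 177 147 146 146 145 147 146 146
 146 147]
[231 229 233] [243 250 253]
205 3489.0 [ 0.5184 -0.2719  0.094 ] [0.0645 0.0595 0.0655] [  -1.62    -88.3582 -179.0918]
215 3440.5 [ 0.5185 -0.2719  0.094 ] [0.064  0.0594 0.0651] [  -1.7464  -88.4889 -179.224 ]
225 2145.0 [ 0.528  -0.2745  0.094 ] [0.0445 0.0535 0.0451] [  -1.5146  -88.497  -179.243 ]
235 564.0 [ 0.5194 -0.273   0.094 ] [0.0227 0.0224 0.0229] [-10.4183 -98.4495 170.4379]
blk [ 0.5196 -0.2745] 1.2388796363531105 -24.548933029174805
head [ 0.5197 -0.273 ] -9.092114244086522 -17.788883209228516
```

Emit:
{"api": "move_arm", "payload": {"increments": [[[0, 0, 0], [0, 0, 0.055], 0], [[0, 0, 0], [0, 0, 0.055], 0], [[0, 0, 0], [0, 0, 0.055], 0], [[0, 0, 0], [0, 0, 0.055], 0], [[0, 0, 0], [0, 0, 0.055], 0], [[0.27, -0.5, 0.2], [0, 0, 0], 0], [[0.27, -0.5, 0.6], [0, 0, 0], 0], [[0.27, -0.5, 0.8], [0, 0, 0], 0], [[0, 0, 0.8], [0, 0, 0], 0], [[0, 0, 0.8], [0, 0, 0], 0], [[0, 0, 0.6], [0, 0, 0], 0], [[0, 0, 0], [0, 0, 0], 0], [[0, 0, 0], [0, 0, 0], 0]]}}

```text
time_s: 3.55
position: [0.5186, -0.2735, 0.119]
tcp_rot: [[0.986, -0.17, -0.002], [-0.17, -0.986, 0.002], [-0.002, -0.001, -1.0]]
force: [0.7, -0.2, 0.7]
opening: 0.999
grasp_force: 0.0
```

Run:
```python
from h import *
np.set_printoptions(precision=4,suppress=True)
w=capture("wrist"); cv2.imwrite("pics/w2.png",w["img"][...,::-1]); s=read_state()
R=s["tcp_rot"];p=s["position"];print(p,R)
print("units to pin",R.T@(np.array([.5196,-.273,.0583])-p)/.03, "yaw",np.degrees(np.arctan2(R[1,0],R[0,0])))
print(proj(w,[[.5196,-.273,.094]]))
x,f=edgefit([w],[.5196,-.273,-.17],.024,.024,.094,.002); print("head",x[:2],np.degrees(x[2]),f)
```

```text
[ 0.5195 -0.2742  0.1202] [[ 0.9855 -0.1694  0.0004]
 [-0.1694 -0.9855 -0.0004]
 [ 0.0005  0.0003 -1.    ]]
units to pin [-0.0052 -0.0388  2.0623] yaw -9.753602957603473
[[318.5236 265.8984]]
head [ 0.5198 -0.2735] -10.50254212193759 -22.936840057373047
```

View pics/w2.png

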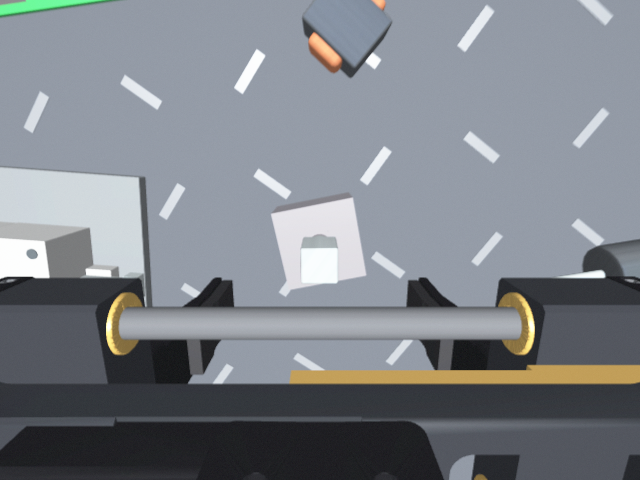

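The head at about (319,261) is centred between the fingers and square to them. Descend and grip.

Emit:
{"api": "move_arm", "payload": {"increments": [[[0, 0, 0.5], [0, 0, 0], 0], [[0, -0.01, 0.5], [0, 0, 0], 0], [[0, -0.01, 0.5], [0, 0, 0], 0], [[0, 0, 0.4], [0, 0, 0], 0], [[0, 0, 0.16], [0, 0, 0], 0], [[0, 0, 0], [0, 0, 0], 0], [[0, 0, 0], [0, 0, 0], 0.8], [[0, 0, 0], [0, 0, 0], 0.8], [[0, 0, 0], [0, 0, 0], 0.8], [[0, 0, 0], [0, 0, 0], 0.9], [[0, 0, 0], [0, 0, 0], 0.9], [[0, 0, 0], [0, 0, 0], 0.9], [[0, 0, 0], [0, 0, 0], 0.9], [[0, 0, 0], [0, 0, 0], 0.9]]}}

```text
time_s: 4.77
position: [0.5196, -0.2726, 0.058]
tcp_rot: [[0.986, -0.168, 0.0], [-0.168, -0.986, -0.0], [0.0, 0.0, -1.0]]
force: [-0.6, -0.3, -0.0]
opening: 0.481
grasp_force: 0.0
```

Run:
```python
from h import *
np.set_printoptions(precision=4,suppress=True)
s=read_state();print(s)
```

```text
{'time_s': 4.7667, 'joint_positions': array([-38.5936,  38.1773,  94.1621,   0.0005,  47.6573,  61.097 ]), 'qvel': array([-0.0273,  0.187 , -0.0611, -0.0029, -0.0197,  0.0253]), 'tau': array([  0.0019, -44.2236, -11.8922,   0.0511,  -0.0494,   0.0001]), 'position': array([ 0.5196, -0.2726,  0.058 ]), 'tcp_rot': array([[ 0.9857, -0.1683,  0.    ],
       [-0.1683, -0.9857, -0.    ],
       [ 0.0001,  0.    , -1.    ]]), 'force': array([-0.6178, -0.2859, -0.0109]), 'moment': array([ 0.0126,  0.0106, -0.0155]), 'grasp_force': 0.0, 'opening': 0.4813741444896774}
```

Emit:
{"api": "move_arm", "payload": {"increments": [[[0, 0, 0], [0, 0, 0], 0.9], [[0, 0, 0], [0, 0, 0], 0.9], [[0, 0, 0], [0, 0, 0], 0.9], [[0, 0, 0], [0, 0, 0], 0.9], [[0, 0, 0], [0, 0, 0], 0.9], [[0, 0, 0], [0, 0, 0], 0.9], [[0, 0, 0], [0, 0, 0], 0.9], [[0, 0, 0], [0, 0, 0], 0.9]]}}

```text
time_s: 5.43
position: [0.5195, -0.2726, 0.0579]
tcp_rot: [[0.986, -0.168, -0.0], [-0.168, -0.986, 0.0], [-0.0, -0.0, -1.0]]
force: [-0.1, -0.4, -0.3]
opening: 0.271
grasp_force: 30.0
```

Emit:
{"api": "move_arm", "payload": {"increments": [[[0, 0, -0.3], [0, 0, 0], 0.9], [[0, 0, -0.6], [0, 0, 0], 0.9], [[0, 0, -0.9], [0, 0, 0], 0.9], [[0, 0, -0.9], [0, 0, 0], 0.9], [[0, 0, -0.9], [0, 0, 0], 0.9], [[0, 0, -0.9], [0, 0, 0.035], 0.9], [[0, -0.4, 0], [0, 0, 0], 0.9], [[0.05, -0.8, 0], [0, 0, 0], 0.9], [[0.05, -0.8, 0], [0, 0, 0], 0.9], [[0.05, -0.8, 0], [0, 0, 0], 0.9], [[0.05, -0.8, 0], [0, 0, 0], 0.9], [[0.05, -0.8, 0], [0, 0, 0], 0.9], [[0.05, -0.4, 0], [0, 0, 0], 0.9], [[0, 0, 0], [0, 0, 0], 0.9], [[0, 0, 0], [0, 0, 0], 0.9], [[0, 0, 0], [0, 0, 0], 0.9]]}}

```text
time_s: 6.77
position: [0.5625, -0.1359, 0.1927]
tcp_rot: [[0.971, -0.24, -0.001], [-0.24, -0.971, -0.001], [-0.0, 0.001, -1.0]]
force: [0.2, -1.0, -1.9]
opening: 0.268
grasp_force: 30.0
```

Run:
```python
from h import *
np.set_printoptions(precision=4,suppress=True)
w=capture("wrist"); cv2.imwrite("pics/w3.png",w["img"][...,::-1]); s=read_state()
R=s["tcp_rot"];p=s["position"];print(p,"yaw",np.degrees(np.arctan2(R[1,0],R[0,0])),s["force"],s["moment"],s["opening"])
c=rect([.528,.0128,np.radians(-13.9)],.2,.25,.012,2); print(proj(w,c))
```

```text
[ 0.5625 -0.1362  0.1928] yaw -13.942402914247456 [-0.1779  0.5601 -1.8673] [ 0.0557  0.0006 -0.0045] 0.27495484933007236
[[310.2646 356.9014]
 [309.0546 199.1413]
 [301.8818 193.4257]
 [ 78.4231 193.3977]
 [ 72.3215 199.1139]
 [100.8309 356.9315]
 [107.895  361.3701]
 [304.0407 361.3405]]
```

View pics/w3.png

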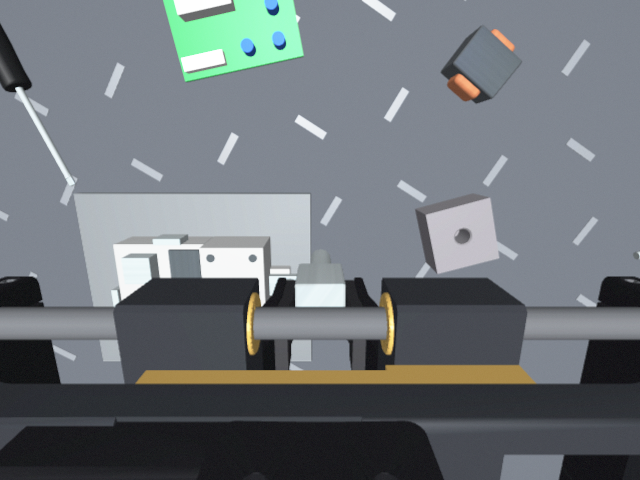

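The pin is held upright in the grip at about (320,275), and the empty block is at (457,235). The plate's far edge is at row 193, as projected. I'll refine the yaw from that edge.

Run:
```python
from h import *
np.set_printoptions(precision=4,suppress=True)
w=capture("wrist"); g=cv2.GaussianBlur(cv2.cvtColor(w["img"],cv2.COLOR_RGB2GRAY),(0,0),1).astype(float)
def fit(cols,r0,r1):
    P=[]
    for c in cols:
        d=np.clip(np.diff(g[r0:r1,c]),0,None); k=d.argmax(); k=min(max(k,2),len(d)-3); ww=d[k-2:k+3]
        if d[k]>5: P.append([c,r0+.5+(ww*np.arange(k-2,k+3)).sum()/ww.sum()])
    P=np.array(P); v=cv2.fitLine(P.astype(np.float32),cv2.DIST_HUBER,0,.01,.01).ravel(); return v,len(P)
v,n=fit(range(85,303),186,200); print(v,n)
a=onz(w,v[2:]-v[:2]*90,.012);b=onz(w,v[2:]+v[:2]*90,.012);d=a-b
print("far edge yaw",np.degrees(np.arctan2(d[1],d[0]))-90, "edge pts",a,b)
yaw=np.radians(-13.9);ex=np.array([np.cos(yaw),np.sin(yaw)]); print("plate x of far edge from origin est (100?)",(((a+b)/2)[:2]-[.528,.0128])@ex)
s=read_state();p=s["position"];R=s["tcp_rot"]
t=np.array([.528,.0128,0])+.083*np.r_[ex,0]+.02*np.r_[-ex[1],ex[0],0]; t[2]=p[2]
print("to far approach units",R.T@(t-p)/.03)
```

```text
[  1.      -0.0007 158.2    194.0411] 218
far edge yaw -13.900693887924888 edge pts [0.6554 0.1133 0.012 ] [ 0.6099 -0.0706  0.012 ]
plate x of far edge from origin est (100?) 0.09956364158985521
to far approach units [ 0.447  -5.2162 -0.0022]
```

Emit:
{"api": "move_arm", "payload": {"increments": [[[0.05, -0.3, 0], [0, 0, 0], 0.9], [[0.1, -0.7, 0], [0, 0, 0], 0.9], [[0.1, -0.9, 0], [0, 0, 0], 0.9], [[0.1, -0.9, 0], [0, 0, 0], 0.9], [[0.1, -0.9, 0], [0, 0, 0], 0.9], [[0, -0.8, 0], [0, 0, 0], 0.9], [[0, -0.5, 0], [0, 0, 0], 0.9], [[0, -0.2, 0], [0, 0, 0], 0.9], [[0, 0, 0.4], [0, 0, 0], 0.9], [[0, 0, 0.8], [0, 0, 0], 0.9], [[0, 0, 0.8], [0, 0, 0], 0.9], [[0, 0, 0.8], [0, 0, 0], 0.9], [[0, 0, 0.6], [0, 0, 0], 0.9], [[0, 0, 0.22], [0, 0, 0], 0.9], [[0, 0, 0], [0, 0, 0], 0.9], [[0, 0, 0], [0, 0, 0], 0.9], [[0, 0, 0], [0, 0, 0], 0.9]]}}

```text
time_s: 8.28
position: [0.6147, 0.0126, 0.0857]
tcp_rot: [[0.971, -0.241, 0.003], [-0.241, -0.971, -0.001], [0.003, -0.0, -1.0]]
force: [0.2, -0.6, -0.8]
opening: 0.272
grasp_force: 30.0
```

```bash
cat >> h.py <<'E'
yaw=np.radians(-13.9); EX=np.array([np.cos(yaw),np.sin(yaw),0]); EY=np.array([-EX[1],EX[0],0]); O=np.array([.528,.0128,0])
def plate(v): return np.array([v@EX,v@EY,v[2]])
def st():
    np.set_printoptions(precision=2,suppress=True)
    s=read_state();R=s["tcp_rot"]; print(s["time_s"],"plate mm",plate(s["position"]-O)*1e3,"F plate",plate(s["force"]),"yaw",np.degrees(np.arctan2(R[1,0],R[0,0])),"tilt",R[:2,2]*57.3,"open",s["opening"],s["moment"])
E
python3 - <<'E'
from h import *
st()
a=capture("scene"); cv2.imwrite("pics/s2.png",cv2.resize(a["img"][180:330,220:420,::-1],None,fx=4,fy=4,interpolation=2))
b=capture("side"); cv2.imwrite("pics/d2.png",cv2.resize(b["img"][190:340,230:430,::-1],None,fx=4,fy=4,interpolation=2)); st()
E
```

```text
8.2833 plate mm [84.21 20.59 85.73] F plate [ 0.37 -0.54 -0.82] yaw -13.919793158436665 tilt [ 0.16 -0.03] open 0.27157286152056637 [0.07 0.   0.04]
8.3833 plate mm [84.12 20.81 85.95] F plate [-0.51 -1.03 -1.24] yaw -13.903110891938573 tilt [ 0.18 -0.03] open 0.26907102694654556 [0.04 0.01 0.03]
```

View pics/s2.png

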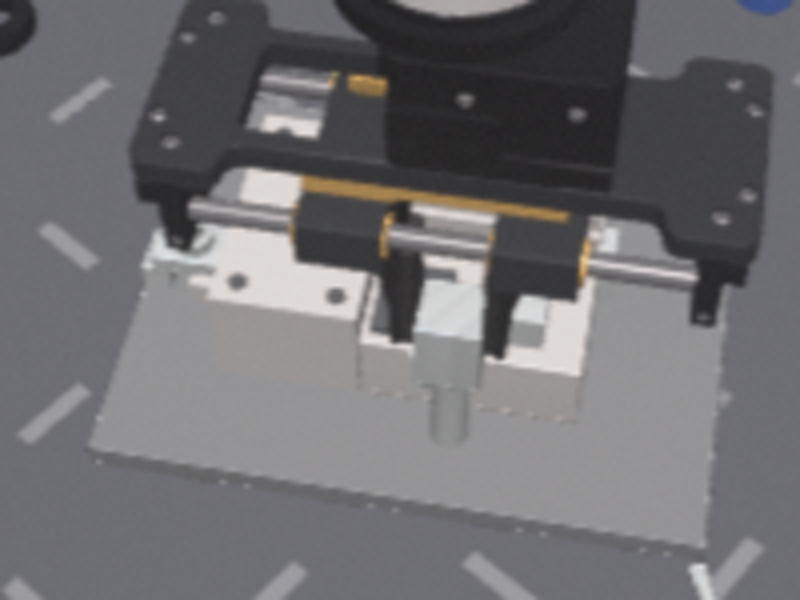

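The pin stands clear of the far face. I'll get a rough estimate of the shift from the bore in the first pictures, so the approach can be short.

Run:
```python
from h import *
np.set_printoptions(precision=4,suppress=True)
a=capture("scene");b=capture("side")
w=dict(mtx=capture("wrist")["mtx"],eye=np.array([.5522,-.285,.4209]),rotation=np.array([[.3988,-.887,-.2326],[-.917,-.3858,-.1013],[.0001,.2537,-.9673]]))
obs=[]
for p,f,(u,v),r in ((a,"scene0",(297,234),8),(b,"side0",(354,241),9),(w,"w1",(69,80),14)):
    g=cv2.imread(f"pics/{f}.png",0).astype(float)[v-r:v+r+1,u-r:u+r+1]
    m=np.clip(np.median(g)-25-g,0,None); yy,xx=np.mgrid[-r:r+1,-r:r+1]
    c=np.array([u+(m*xx).sum()/m.sum(),v+(m*yy).sum()/m.sum()]); obs.append((p,c))
    print(f,c,(m>0).sum(),"at z63.5:",(plate(onz(p,c,.0635)-O)*1e3-[0,-45,62]))
print("tri",plate(tri(obs)-O)*1e3-[0,-45,62])
for p,f,_,_ in ((a,"scene0",0,0),(b,"side0",0,0),(w,"w1",0,0)):
    p=dict(p);p["img"]=cv2.imread(f"pics/{f}.png")[...,::-1].copy()
    x,fv=edgefit([p],[.528,.0128,yaw],.2,.25,.012) if f!="w1" else (None,0); print(f,x)
st()
```

```text
scene0 [296.6609 233.3822] 61 at z63.5: [ 5.6756 -5.7148  1.5   ]
side0 [353.4581 240.1016] 55 at z63.5: [ 3.313 -6.475  1.5  ]
w1 [68.5981 80.3136] 244 at z63.5: [ 5.6341 -7.8455  1.5   ]
tri [ 4.5703 -6.7314 -0.0988]
scene0 [ 0.5285  0.0131 -0.2437]
side0 [ 0.5262  0.0128 -0.2442]
w1 None
8.5333 plate mm [83.41 20.95 85.37] F plate [-0.3   0.24 -1.41] yaw -13.889142798954692 tilt [ 0.1  -0.02] open 0.2713919566946581 [0.04 0.07 0.02]
```

Emit:
{"api": "move_arm", "payload": {"increments": [[[-0.1, 0.1, 0], [0, 0, 0], 0.9], [[-0.1, 0.1, 0], [0, 0, 0], 0.9], [[-0.1, 0, 0], [0, 0, 0], 0.9], [[-0.04, 0, 0], [0, 0, 0], 0.9], [[0, 0, 0], [0, 0, 0], 0.9], [[0, 0, 0], [0, 0, 0], 0.9]]}}

```text
time_s: 9.03
position: [0.602, 0.0098, 0.0844]
tcp_rot: [[0.971, -0.24, 0.0], [-0.24, -0.971, 0.0], [0.0, -0.0, -1.0]]
force: [0.0, 0.8, -2.2]
opening: 0.274
grasp_force: 30.0
```

```bash
python3 -c "
from h import *
st()"
```

```text
9.0333 plate mm [72.52 14.89 84.36] F plate [-0.15  0.78 -2.22] yaw -13.891171929456176 tilt [0. 0.] open 0.2743326777416544 [0.05 0.01 0.02]
```

Emit:
{"api": "move_arm", "payload": {"increments": [[[-0.02, 0, 0], [0, 0, 0], 0.9], [[-0.02, 0, 0], [0, 0, 0], 0.9], [[0, 0, 0], [0, 0, 0], 0.9]]}}

```text
time_s: 9.28
position: [0.6008, 0.0102, 0.0843]
tcp_rot: [[0.971, -0.24, -0.0], [-0.24, -0.971, 0.0], [-0.0, 0.0, -1.0]]
force: [0.2, 0.2, -1.7]
opening: 0.274
grasp_force: 30.0
```

```bash
python3 -c "
from h import *
st()"
```

```text
9.2833 plate mm [71.32 14.93 84.29] F plate [ 0.11  0.21 -1.71] yaw -13.886081719203142 tilt [-0.01  0.  ] open 0.2740151640947019 [ 0.04  0.02 -0.01]
```

Emit:
{"api": "move_arm", "payload": {"increments": [[[-0.01, 0, 0], [0, 0, 0], 0.9], [[-0.01, 0, 0], [0, 0, 0], 0.9], [[0, 0, 0], [0, 0, 0], 0.9]]}}

```text
time_s: 9.53
position: [0.6002, 0.0103, 0.0843]
tcp_rot: [[0.971, -0.24, -0.0], [-0.24, -0.971, 0.0], [-0.0, 0.0, -1.0]]
force: [0.1, 0.3, -0.8]
opening: 0.274
grasp_force: 30.0
```

Emit:
{"api": "move_arm", "payload": {"increments": [[[-0.01, 0, 0], [0, 0, 0], 0.9], [[-0.01, 0, 0], [0, 0, 0], 0.9], [[0, 0, 0], [0, 0, 0], 0.9]]}}

```text
time_s: 9.78
position: [0.5996, 0.0104, 0.0844]
tcp_rot: [[0.971, -0.24, -0.0], [-0.24, -0.971, 0.0], [-0.0, 0.0, -1.0]]
force: [0.3, 0.0, -1.8]
opening: 0.269
grasp_force: 30.0
```

Emit:
{"api": "move_arm", "payload": {"increments": [[[-0.01, 0, 0], [0, 0, 0], 0.9], [[-0.01, 0, 0], [0, 0, 0], 0.9], [[0, 0, 0], [0, 0, 0], 0.9]]}}

```text
time_s: 10.03
position: [0.599, 0.0105, 0.0843]
tcp_rot: [[0.971, -0.24, -0.0], [-0.24, -0.971, 0.0], [-0.0, 0.0, -1.0]]
force: [0.5, 0.7, -1.1]
opening: 0.271
grasp_force: 30.0
```

Emit:
{"api": "move_arm", "payload": {"increments": [[[-0.01, 0, 0], [0, 0, 0], 0.9], [[-0.01, 0, 0], [0, 0, 0], 0.9], [[0, 0, 0], [0, 0, 0], 0.9]]}}

```text
time_s: 10.28
position: [0.5985, 0.0107, 0.0843]
tcp_rot: [[0.971, -0.24, -0.0], [-0.24, -0.971, 0.0], [-0.0, -0.0, -1.0]]
force: [0.9, 0.2, -1.4]
opening: 0.272
grasp_force: 30.0
```

Emit:
{"api": "move_arm", "payload": {"increments": [[[-0.01, 0, 0], [0, 0, 0], 0.9], [[0, 0, 0], [0, 0, 0], 0.9]]}}

```text
time_s: 10.45
position: [0.5982, 0.0108, 0.0844]
tcp_rot: [[0.971, -0.24, -0.0], [-0.24, -0.971, 0.0], [-0.0, -0.0, -1.0]]
force: [-0.3, 0.4, -1.0]
opening: 0.274
grasp_force: 30.0
```

Emit:
{"api": "move_arm", "payload": {"increments": [[[-0.01, 0, 0], [0, 0, 0], 0.9], [[0, 0, 0], [0, 0, 0], 0.9]]}}

```text
time_s: 10.62
position: [0.598, 0.0108, 0.0844]
tcp_rot: [[0.971, -0.24, 0.0], [-0.24, -0.971, 0.0], [0.0, -0.0, -1.0]]
force: [-0.7, 0.0, -1.5]
opening: 0.272
grasp_force: 30.0
```

```bash
python3 -c "
from h import *
st()"
```

```text
10.6167 plate mm [68.46 14.87 84.39] F plate [-0.68 -0.17 -1.52] yaw -13.897239043028362 tilt [0.01 0.  ] open 0.272125282859515 [0.08 0.02 0.02]
```

Still free. I'll continue in small steps.

Emit:
{"api": "move_arm", "payload": {"increments": [[[-0.01, 0, 0], [0, 0, 0], 0.9], [[-0.01, 0, 0], [0, 0, 0], 0.9], [[0, 0, 0], [0, 0, 0], 0.9]]}}

```text
time_s: 10.87
position: [0.5978, 0.0109, 0.0845]
tcp_rot: [[0.971, -0.24, 0.001], [-0.24, -0.971, -0.0], [0.001, -0.0, -1.0]]
force: [0.5, 0.1, -0.8]
opening: 0.268
grasp_force: 30.0
```

Emit:
{"api": "move_arm", "payload": {"increments": [[[-0.01, 0, 0], [0, 0, 0], 0.9], [[-0.01, 0, 0], [0, 0, 0], 0.9], [[0, 0, 0], [0, 0, 0], 0.9]]}}

```text
time_s: 11.12
position: [0.5974, 0.011, 0.0846]
tcp_rot: [[0.971, -0.24, 0.001], [-0.24, -0.971, -0.0], [0.001, -0.0, -1.0]]
force: [0.4, 0.2, -1.4]
opening: 0.269
grasp_force: 30.0
```

Emit:
{"api": "move_arm", "payload": {"increments": [[[-0.01, 0, 0], [0, 0, 0], 0.9], [[-0.01, 0, 0], [0, 0, 0], 0.9], [[0, 0, 0], [0, 0, 0], 0.9]]}}

```text
time_s: 11.37
position: [0.5971, 0.0111, 0.0846]
tcp_rot: [[0.971, -0.24, 0.002], [-0.24, -0.971, -0.0], [0.002, -0.0, -1.0]]
force: [1.7, -0.5, -1.1]
opening: 0.276
grasp_force: 30.0
```

```bash
python3 -c "
from h import *
st()"
```

```text
11.3667 plate mm [67.44 14.93 84.65] F plate [ 1.81 -0.07 -1.1 ] yaw -13.896091518922827 tilt [ 0.11 -0.02] open 0.2761651746075928 [ 0.02 -0.52  0.01]
```

Emit:
{"api": "move_arm", "payload": {"increments": [[[-0.01, 0, 0], [0, 0, 0], 0.9], [[-0.01, 0, 0], [0, 0, 0], 0.9], [[0, 0, 0], [0, 0, 0], 0.9]]}}

```text
time_s: 11.62
position: [0.5967, 0.0112, 0.0847]
tcp_rot: [[0.971, -0.24, 0.002], [-0.24, -0.971, -0.0], [0.002, -0.0, -1.0]]
force: [2.3, -0.1, -0.1]
opening: 0.272
grasp_force: 30.0
```

```bash
python3 -c "
from h import *
st()"
```

```text
11.6167 plate mm [67.06 14.92 84.73] F plate [ 2.27  0.42 -0.09] yaw -13.896506291870176 tilt [ 0.13 -0.02] open 0.27249464054468503 [-0.04 -0.74  0.  ]
```

Contact is made at about 2.3 N, and the moment confirms it. Hold, then check.

Emit:
{"api": "move_arm", "payload": {"increments": [[[0, 0, 0], [0, 0, 0], 0.9], [[0, 0, 0], [0, 0, 0], 0.9], [[0, 0, 0], [0, 0, 0], 0.9], [[0, 0, 0], [0, 0, 0], 0.9], [[0, 0, 0], [0, 0, 0], 0.9], [[0, 0, 0], [0, 0, 0], 0.9], [[0, 0, 0], [0, 0, 0], 0.9]]}}

```text
time_s: 12.2
position: [0.5963, 0.0113, 0.0846]
tcp_rot: [[0.971, -0.24, 0.002], [-0.24, -0.971, -0.0], [0.002, -0.0, -1.0]]
force: [4.6, 0.0, 0.9]
opening: 0.271
grasp_force: 30.0
```

```bash
python3 -c "
from h import *
st()
w=capture('wrist');cv2.imwrite('pics/w4.png',w['img'][...,::-1])"
```

```text
12.2 plate mm [66.71 14.93 84.63] F plate [4.5  1.14 0.88] yaw -13.89815388104083 tilt [ 0.09 -0.01] open 0.2714758720772882 [-0.03 -1.13 -0.  ]
```

Emit:
{"api": "move_arm", "payload": {"increments": [[[0.03, 0, 0], [0, 0, 0], 0.9], [[0.02, 0, 0], [0, 0, 0], 0.9], [[0, 0, 0], [0, 0, 0], 0.9], [[0, 0, 0], [0, 0, 0], 0.9]]}}

```text
time_s: 12.58
position: [0.5966, 0.0111, 0.0841]
tcp_rot: [[0.971, -0.24, -0.001], [-0.24, -0.971, 0.0], [-0.001, 0.0, -1.0]]
force: [3.5, -0.2, 0.3]
opening: 0.272
grasp_force: 30.0
```

```bash
python3 -c "
from h import *
st()"
```

```text
12.5833 plate mm [67.03 14.8  84.12] F plate [3.45 0.66 0.29] yaw -13.88809174639227 tilt [-0.06  0.01] open 0.27200206138887706 [-0.03 -0.83 -0.03]
```

Emit:
{"api": "move_arm", "payload": {"increments": [[[0.1, 0, 0], [0, 0, 0], 0.9], [[0.23, 0, 0], [0, 0, 0], 0.9], [[0, 0, -0.5], [0, 0, 0], 0.9], [[0, 0, -0.7], [0, 0, 0], 0.9], [[0, 0, -0.6], [0, 0, 0], 0.9], [[-0.3, -0.3, 0], [0, 0, 0], 0.9], [[-0.6, -0.6, 0], [0, 0, 0], 0.9], [[-0.6, -0.6, 0], [0, 0, 0], 0.9], [[-0.6, -0.6, 0], [0, 0, 0], 0.9], [[-0.4, -0.4, 0], [0, 0, 0], 0.9], [[-0.23, -0.23, 0], [0, 0, 0], 0.9], [[0, 0, 0], [0, 0, 0], 0.9], [[0, 0, 0], [0, 0, 0], 0.9]]}}

```text
time_s: 13.67
position: [0.546, 0.1081, 0.1376]
tcp_rot: [[0.971, -0.239, -0.002], [-0.239, -0.971, -0.0], [-0.002, 0.001, -1.0]]
force: [0.4, 0.8, -1.1]
opening: 0.273
grasp_force: 30.0
```

```bash
python3 -c "
from h import *
st()
w=capture('wrist');cv2.imwrite('pics/w5.png',w['img'][...,::-1])"
```

```text
13.6667 plate mm [ -5.38  96.83 137.63] F plate [ 0.2   0.83 -1.05] yaw -13.81537776863286 tilt [-0.11 -0.03] open 0.2730886975017667 [ 0.04  0.06 -0.06]
```

View pics/w5.png

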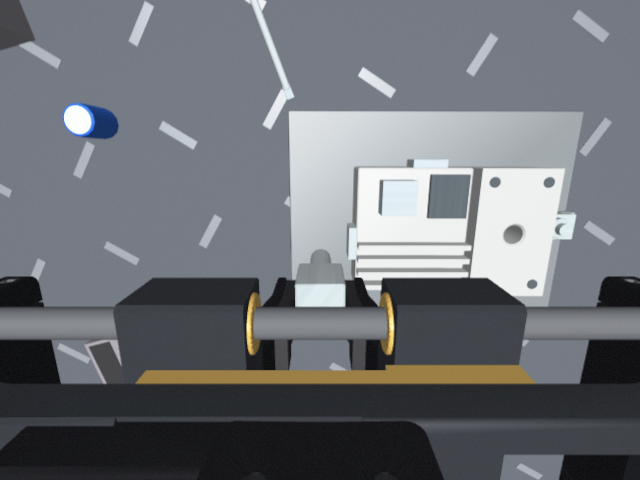

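The pin hangs just left of the left pad, which shows at (352,240), and it is clear of everything. Lower and approach.

Emit:
{"api": "move_arm", "payload": {"increments": [[[0, 0, 0.5], [0, 0, 0], 0.9], [[0, 0, 0.7], [0, 0, 0], 0.9], [[0, 0, 0.58], [0, 0, 0], 0.9], [[0, 0.1, 0], [0, 0, 0], 0.9], [[0, 0.15, 0], [0, 0, 0], 0.9], [[0, 0.08, 0], [0, 0, 0], 0.9], [[0, 0, 0], [0, 0, 0], 0.9], [[0, 0, 0], [0, 0, 0], 0.9]]}}

```text
time_s: 14.38
position: [0.5455, 0.0977, 0.0861]
tcp_rot: [[0.971, -0.241, 0.002], [-0.241, -0.971, -0.0], [0.002, -0.001, -1.0]]
force: [-0.1, 0.5, -1.6]
opening: 0.274
grasp_force: 30.0
```

```bash
python3 -c "
from h import *
st()"
```

```text
14.3833 plate mm [-3.36 86.58 86.1 ] F plate [-0.19  0.49 -1.62] yaw -13.947634589249859 tilt [ 0.14 -0.  ] open 0.27412503842517777 [ 0.11  0.03 -0.  ]
```

Emit:
{"api": "move_arm", "payload": {"increments": [[[0, 0.02, 0], [0, 0, 0], 0.9], [[0, 0.02, 0], [0, 0, 0], 0.9], [[0, 0, 0], [0, 0, 0], 0.9]]}}

```text
time_s: 14.63
position: [0.5444, 0.097, 0.0854]
tcp_rot: [[0.971, -0.24, 0.001], [-0.24, -0.971, -0.0], [0.001, -0.0, -1.0]]
force: [-0.0, 0.2, -1.5]
opening: 0.276
grasp_force: 30.0
```

```bash
python3 -c "
from h import *
st()"
```

```text
14.6333 plate mm [-4.3  85.72 85.4 ] F plate [-0.05  0.18 -1.46] yaw -13.884731863336192 tilt [ 0.05 -0.  ] open 0.27555383480535045 [ 0.07  0.02 -0.01]
```

Emit:
{"api": "move_arm", "payload": {"increments": [[[0, 0.02, 0], [0, 0, 0], 0.9], [[0, 0.02, 0], [0, 0, 0], 0.9], [[0, 0, 0], [0, 0, 0], 0.9]]}}

```text
time_s: 14.88
position: [0.5439, 0.0959, 0.085]
tcp_rot: [[0.971, -0.24, -0.0], [-0.24, -0.971, -0.0], [-0.0, 0.0, -1.0]]
force: [-0.4, 0.3, -2.1]
opening: 0.268
grasp_force: 30.0
```

Emit:
{"api": "move_arm", "payload": {"increments": [[[0, 0.01, 0], [0, 0, 0], 0.9], [[0, 0.01, 0], [0, 0, 0], 0.9], [[0, 0, 0], [0, 0, 0], 0.9]]}}

```text
time_s: 15.13
position: [0.5437, 0.0953, 0.0849]
tcp_rot: [[0.971, -0.24, -0.0], [-0.24, -0.971, -0.0], [-0.0, 0.0, -1.0]]
force: [0.7, 0.2, -0.6]
opening: 0.276
grasp_force: 30.0
```

```bash
python3 -c "
from h import *
st()"
```

```text
15.1333 plate mm [-4.54 83.85 84.91] F plate [ 0.6   0.34 -0.62] yaw -13.88986360434432 tilt [-0.01 -0.  ] open 0.2761036726876294 [-0.    0.02 -0.  ]
```

Emit:
{"api": "move_arm", "payload": {"increments": [[[0, 0.01, 0], [0, 0, 0], 0.9], [[0, 0.01, 0], [0, 0, 0], 0.9], [[0, 0, 0], [0, 0, 0], 0.9]]}}

```text
time_s: 15.38
position: [0.5436, 0.0946, 0.0849]
tcp_rot: [[0.971, -0.24, -0.0], [-0.24, -0.971, -0.0], [-0.0, 0.0, -1.0]]
force: [0.0, 0.1, -1.0]
opening: 0.273
grasp_force: 30.0
```

```bash
python3 -c "
from h import *
st()"
```

```text
15.3833 plate mm [-4.5  83.19 84.93] F plate [ 0.    0.08 -1.05] yaw -13.89346470446763 tilt [-0. -0.] open 0.27317297247556166 [ 0.03  0.11 -0.02]
```

Emit:
{"api": "move_arm", "payload": {"increments": [[[0, 0.01, 0], [0, 0, 0], 0.9], [[0, 0.01, 0], [0, 0, 0], 0.9], [[0, 0, 0], [0, 0, 0], 0.9]]}}

```text
time_s: 15.63
position: [0.5434, 0.0941, 0.0849]
tcp_rot: [[0.971, -0.24, -0.0], [-0.24, -0.971, -0.0], [-0.0, 0.0, -1.0]]
force: [-0.6, 0.3, -1.1]
opening: 0.274
grasp_force: 30.0
```

```bash
python3 -c "
from h import *
st()"
```

```text
15.6333 plate mm [-4.52 82.59 84.95] F plate [-0.64  0.15 -1.08] yaw -13.894170849412 tilt [-0. -0.] open 0.2740506579424526 [ 0.02 -0.01 -0.04]
```

Emit:
{"api": "move_arm", "payload": {"increments": [[[0, 0.01, 0], [0, 0, 0], 0.9], [[0, 0.01, 0], [0, 0, 0], 0.9], [[0, 0, 0], [0, 0, 0], 0.9]]}}

```text
time_s: 15.88
position: [0.5433, 0.0935, 0.085]
tcp_rot: [[0.971, -0.24, -0.0], [-0.24, -0.971, -0.0], [-0.0, 0.0, -1.0]]
force: [-0.6, -0.9, -1.6]
opening: 0.272
grasp_force: 30.0
```

```bash
python3 -c "
from h import *
st()"
```

```text
15.8833 plate mm [-4.5  82.   84.95] F plate [-0.4  -1.05 -1.59] yaw -13.894251244715417 tilt [-0. -0.] open 0.2723835688104181 [-0.01  0.04 -0.01]
```

Emit:
{"api": "move_arm", "payload": {"increments": [[[0, 0.01, 0], [0, 0, 0], 0.9], [[0, 0.01, 0], [0, 0, 0], 0.9], [[0, 0, 0], [0, 0, 0], 0.9]]}}

```text
time_s: 16.13
position: [0.5433, 0.0931, 0.085]
tcp_rot: [[0.971, -0.24, 0.0], [-0.24, -0.971, 0.0], [0.0, -0.0, -1.0]]
force: [0.6, -0.2, -1.3]
opening: 0.271
grasp_force: 30.0
```

```bash
python3 -c "
from h import *
st()"
```

```text
16.1333 plate mm [-4.44 81.58 85.01] F plate [ 0.61 -0.07 -1.29] yaw -13.903907792879776 tilt [0.01 0.02] open 0.270548883945887 [ 0.18 -0.01  0.01]
```

Emit:
{"api": "move_arm", "payload": {"increments": [[[0, 0.01, 0], [0, 0, 0], 0.9], [[0, 0, 0], [0, 0, 0], 0.9]]}}

```text
time_s: 16.3
position: [0.5433, 0.0929, 0.085]
tcp_rot: [[0.971, -0.24, 0.0], [-0.24, -0.971, 0.0], [0.0, -0.001, -1.0]]
force: [-0.5, 1.6, -1.0]
opening: 0.271
grasp_force: 30.0
```

```bash
python3 -c "
from h import *
st()"
```

```text
16.3 plate mm [-4.42 81.41 85.04] F plate [-0.84  1.49 -0.95] yaw -13.91029014943813 tilt [0.02 0.03] open 0.27123240099222673 [ 0.35 -0.01 -0.03]
```

Emit:
{"api": "move_arm", "payload": {"increments": [[[0, 0.01, 0], [0, 0, 0], 0.9], [[0, 0, 0], [0, 0, 0], 0.9]]}}

```text
time_s: 16.47
position: [0.5433, 0.0927, 0.0851]
tcp_rot: [[0.971, -0.24, 0.001], [-0.24, -0.971, 0.001], [0.0, -0.001, -1.0]]
force: [0.8, 2.5, -0.5]
opening: 0.274
grasp_force: 30.0
```

```bash
python3 -c "
from h import *
st()"
```

```text
16.4667 plate mm [-4.37 81.25 85.09] F plate [ 0.16  2.66 -0.47] yaw -13.911126576685097 tilt [0.03 0.04] open 0.27419342735523267 [0.6  0.   0.02]
```

Emit:
{"api": "move_arm", "payload": {"increments": [[[0, 0.005, 0], [0, 0, 0], 0.9], [[0, 0, 0], [0, 0, 0], 0.9], [[0, 0, 0], [0, 0, 0], 0.9], [[0, 0, 0], [0, 0, 0], 0.9], [[0, 0, 0], [0, 0, 0], 0.9], [[0, 0, 0], [0, 0, 0], 0.9], [[0, 0, 0], [0, 0, 0], 0.9], [[0, 0, 0], [0, 0, 0], 0.9]]}}

```text
time_s: 17.13
position: [0.5432, 0.0925, 0.0851]
tcp_rot: [[0.971, -0.24, 0.0], [-0.24, -0.971, 0.0], [0.0, -0.001, -1.0]]
force: [1.1, 3.9, 0.4]
opening: 0.271
grasp_force: 30.0
```

```bash
python3 -c "
from h import *
st()"
```

```text
17.1333 plate mm [-4.37 80.98 85.06] F plate [0.09 4.06 0.41] yaw -13.904358045726486 tilt [0.03 0.02] open 0.27061105470050967 [ 1.08 -0.17  0.02]
```

Emit:
{"api": "move_arm", "payload": {"increments": [[[0, -0.1, 0], [0, 0, 0], 0.9], [[0, -0.2, 0], [0, 0, 0], 0.9], [[0, -0.2, -0.1], [0, 0, 0], 0.9], [[0, 0, -0.5], [0, 0, 0], 0.9], [[0, 0, -0.7], [0, 0, 0], 0.9], [[0, 0, -0.5], [0, 0, 0], 0.9], [[0, 0, 0], [0, 0, 0], 0.9], [[0, 0, 0], [0, 0, 0], 0.9], [[0, 0, 0], [0, 0, 0], 0.9]]}}

```text
time_s: 17.88
position: [0.5458, 0.1068, 0.1381]
tcp_rot: [[0.971, -0.24, -0.002], [-0.24, -0.971, -0.0], [-0.002, 0.001, -1.0]]
force: [0.3, 0.3, -1.2]
opening: 0.272
grasp_force: 30.0
```

```bash
python3 -c "
from h import *
st()"
```

```text
17.8833 plate mm [ -5.33  95.52 138.15] F plate [ 0.23  0.36 -1.23] yaw -13.871467770399267 tilt [-0.1  -0.02] open 0.27210694071682423 [ 0.04  0.04 -0.01]
```

Emit:
{"api": "move_arm", "payload": {"increments": [[[0.2, 0.3, 0], [0, 0, 0], 0.9], [[0.4, 0.6, 0], [0, 0, 0], 0.9], [[0.4, 0.6, 0], [0, 0, 0], 0.9], [[0.28, 0.4, 0], [0, 0, 0], 0.9], [[0, 0, 0.2], [0, 0, 0], 0.9], [[0, 0, 0.2], [0, 0, 0], 0.9], [[0, 0, 0.13], [0, 0, 0], 0.9], [[0, 0, 0], [0, 0, 0], 0.9], [[0, 0, 0], [0, 0, 0], 0.9], [[0, 0, 0], [0, 0, 0], 0.9], [[0, 0, 0], [0, 0, 0], 0.9]]}}

```text
time_s: 18.8
position: [0.5702, 0.0428, 0.1233]
tcp_rot: [[0.971, -0.239, 0.0], [-0.239, -0.971, 0.0], [0.0, -0.0, -1.0]]
force: [-0.8, -0.6, -1.5]
opening: 0.272
grasp_force: 30.0
```

```bash
python3 -c "
from h import *
st()"
```

```text
18.8 plate mm [ 33.78  39.31 123.28] F plate [-0.61 -0.8  -1.51] yaw -13.836412669249189 tilt [0.02 0.  ] open 0.27161340619330887 [ 0.02  0.01 -0.  ]
```

Emit:
{"api": "move_arm", "payload": {"increments": [[[0, 0, 0.025], [0, 0, 0], 0.9], [[0, 0, 0.025], [0, 0, 0], 0.9], [[0, 0, 0], [0, 0, 0], 0.9], [[0, 0, 0], [0, 0, 0], 0.9]]}}

```text
time_s: 19.13
position: [0.5702, 0.0423, 0.1216]
tcp_rot: [[0.971, -0.24, 0.0], [-0.24, -0.971, -0.0], [0.0, -0.0, -1.0]]
force: [0.1, -0.5, -1.6]
opening: 0.269
grasp_force: 30.0
```

```bash
python3 -c "
from h import *
st()"
```

```text
19.1333 plate mm [ 33.87  38.76 121.6 ] F plate [ 0.24 -0.41 -1.57] yaw -13.889202759948413 tilt [ 0. -0.] open 0.26862483288028094 [ 0.06 -0.04 -0.02]
```

Emit:
{"api": "move_arm", "payload": {"increments": [[[0, 0, 0.03], [0, 0, 0], 0.9], [[0, 0, 0.03], [0, 0, 0], 0.9], [[0, 0, 0.03], [0, 0, 0], 0.9], [[0, 0, 0.03], [0, 0, 0], 0.9], [[0, 0, 0], [0, 0, 0], 0.9], [[0, 0, 0], [0, 0, 0], 0.9]]}}

```text
time_s: 19.63
position: [0.5701, 0.0422, 0.1178]
tcp_rot: [[0.971, -0.24, -0.0], [-0.24, -0.971, 0.0], [-0.0, 0.0, -1.0]]
force: [-0.3, -0.1, -1.1]
opening: 0.273
grasp_force: 30.0
```

Emit:
{"api": "move_arm", "payload": {"increments": [[[0, 0, 0.01], [0, 0, 0], 0.9], [[0, 0, 0.01], [0, 0, 0], 0.9], [[0, 0, 0], [0, 0, 0], 0.9]]}}

```text
time_s: 19.88
position: [0.5702, 0.0422, 0.1173]
tcp_rot: [[0.971, -0.24, -0.0], [-0.24, -0.971, 0.0], [-0.0, -0.0, -1.0]]
force: [-0.3, -0.2, -1.6]
opening: 0.273
grasp_force: 30.0
```

Emit:
{"api": "move_arm", "payload": {"increments": [[[0, 0, 0.01], [0, 0, 0], 0.9], [[0, 0, 0.01], [0, 0, 0], 0.9], [[0, 0, 0], [0, 0, 0], 0.9]]}}

```text
time_s: 20.13
position: [0.5702, 0.0423, 0.1167]
tcp_rot: [[0.971, -0.24, -0.0], [-0.24, -0.971, 0.0], [-0.0, -0.0, -1.0]]
force: [-0.1, -0.2, -2.2]
opening: 0.277
grasp_force: 30.0
```

Emit:
{"api": "move_arm", "payload": {"increments": [[[0, 0, 0.01], [0, 0, 0], 0.9], [[0, 0, 0.01], [0, 0, 0], 0.9], [[0, 0, 0], [0, 0, 0], 0.9]]}}

```text
time_s: 20.38
position: [0.5702, 0.0422, 0.1161]
tcp_rot: [[0.971, -0.24, -0.0], [-0.24, -0.971, 0.0], [-0.0, 0.0, -1.0]]
force: [-0.6, -0.2, -1.4]
opening: 0.272
grasp_force: 30.0
```

Emit:
{"api": "move_arm", "payload": {"increments": [[[0, 0, 0.01], [0, 0, 0], 0.9], [[0, 0, 0.01], [0, 0, 0], 0.9], [[0, 0, 0], [0, 0, 0], 0.9]]}}

```text
time_s: 20.63
position: [0.5702, 0.0422, 0.1155]
tcp_rot: [[0.971, -0.24, -0.0], [-0.24, -0.971, -0.0], [-0.0, 0.0, -1.0]]
force: [0.6, -0.1, -1.4]
opening: 0.274
grasp_force: 30.0
```

Emit:
{"api": "move_arm", "payload": {"increments": [[[0, 0, 0.01], [0, 0, 0], 0.9], [[0, 0, 0.01], [0, 0, 0], 0.9], [[0, 0, 0], [0, 0, 0], 0.9]]}}

```text
time_s: 20.88
position: [0.5702, 0.0422, 0.1149]
tcp_rot: [[0.971, -0.24, -0.0], [-0.24, -0.971, -0.0], [-0.0, 0.0, -1.0]]
force: [0.4, -0.4, -1.5]
opening: 0.271
grasp_force: 30.0
```

Emit:
{"api": "move_arm", "payload": {"increments": [[[0, 0, 0.01], [0, 0, 0], 0.9], [[0, 0, 0.01], [0, 0, 0], 0.9], [[0, 0, 0], [0, 0, 0], 0.9]]}}

```text
time_s: 21.13
position: [0.5701, 0.0422, 0.1143]
tcp_rot: [[0.971, -0.24, -0.0], [-0.24, -0.971, 0.0], [-0.0, 0.0, -1.0]]
force: [0.4, 0.7, -1.4]
opening: 0.277
grasp_force: 30.0
```

Emit:
{"api": "move_arm", "payload": {"increments": [[[0, 0, 0.01], [0, 0, 0], 0.9], [[0, 0, 0.01], [0, 0, 0], 0.9], [[0, 0, 0], [0, 0, 0], 0.9]]}}

```text
time_s: 21.38
position: [0.5705, 0.0423, 0.114]
tcp_rot: [[0.971, -0.24, 0.001], [-0.24, -0.971, 0.0], [0.001, -0.0, -1.0]]
force: [-0.2, 0.5, -0.7]
opening: 0.272
grasp_force: 30.0
```

Emit:
{"api": "move_arm", "payload": {"increments": [[[0, 0, 0.01], [0, 0, 0], 0.9], [[0, 0, 0.01], [0, 0, 0], 0.9], [[0, 0, 0], [0, 0, 0], 0.9]]}}

```text
time_s: 21.63
position: [0.5708, 0.0424, 0.1136]
tcp_rot: [[0.971, -0.24, 0.001], [-0.24, -0.971, 0.0], [0.001, -0.001, -1.0]]
force: [-1.4, 1.1, 3.0]
opening: 0.273
grasp_force: 30.0
```

Top contact at about 4.5 N. Hold.

Emit:
{"api": "move_arm", "payload": {"increments": [[[0, 0, 0], [0, 0, 0], 0.9], [[0, 0, 0], [0, 0, 0], 0.9], [[0, 0, 0], [0, 0, 0], 0.9], [[0, 0, 0], [0, 0, 0], 0.9], [[0, 0, 0], [0, 0, 0], 0.9], [[0, 0, 0], [0, 0, 0], 0.9], [[0, 0, 0], [0, 0, 0], 0.9], [[0, 0, 0], [0, 0, 0], 0.9]]}}

```text
time_s: 22.3
position: [0.5707, 0.0423, 0.1135]
tcp_rot: [[0.971, -0.24, 0.001], [-0.24, -0.971, 0.0], [0.001, -0.0, -1.0]]
force: [0.8, 2.1, 4.5]
opening: 0.27
grasp_force: 30.0
```

```bash
python3 -c "
from h import *
st()"
```

```text
22.3 plate mm [ 34.39  38.94 113.46] F plate [0.31 2.21 4.47] yaw -13.898661901188673 tilt [0.07 0.01] open 0.2697021053962321 [ 0.47 -0.23 -0.  ]
```

Emit:
{"api": "move_arm", "payload": {"increments": [[[0, 0, -0.2], [0, 0, 0], 0.9], [[0, 0, -0.3], [0, 0, 0], 0.9], [[-0.2, 0.4, 0], [0, 0, 0], 0.9], [[-0.3, 0.8, 0], [0, 0, 0], 0.9], [[-0.3, 0.9, 0], [0, 0, 0], 0.9], [[-0.1, 0.6, 0], [0, 0, 0], 0.9], [[-0.05, 0.3, 0], [0, 0, 0], 0.9], [[0, 0, 0], [0, 0, 0], 0.9], [[0, 0, 0], [0, 0, 0], 0.9], [[0, 0, 0], [0, 0, 0], 0.9], [[0, 0, 0], [0, 0, 0], 0.9], [[0, 0, 0], [0, 0, 0], 0.9], [[0, 0, 0], [0, 0, 0], 0.9]]}}

```text
time_s: 23.38
position: [0.5212, -0.0376, 0.1281]
tcp_rot: [[0.971, -0.239, 0.0], [-0.239, -0.971, 0.0], [0.0, -0.0, -1.0]]
force: [-1.1, 0.6, -1.1]
opening: 0.27
grasp_force: 30.0
```

```bash
python3 -c "
from h import *
st()"
```

```text
23.3833 plate mm [  5.49 -50.54 128.09] F plate [-1.23  0.28 -1.14] yaw -13.82053507741649 tilt [0. 0.] open 0.2700904759457427 [0.04 0.07 0.01]
```

Emit:
{"api": "move_arm", "payload": {"increments": [[[-0.01, 0, 0], [0, 0, 0], 0.9], [[0, 0, 0], [0, 0, 0], 0.9], [[0, 0, 0], [0, 0, 0], 0.9], [[0, 0, 0], [0, 0, 0], 0.9]]}}

```text
time_s: 23.72
position: [0.5207, -0.0381, 0.1281]
tcp_rot: [[0.971, -0.24, -0.0], [-0.24, -0.971, 0.0], [-0.0, 0.0, -1.0]]
force: [-0.5, -0.1, -1.2]
opening: 0.272
grasp_force: 30.0
```

```bash
python3 -c "
from h import *
st()
a=capture('scene');b=capture('side');w=capture('wrist')
f=lambda p,u,r:cv2.resize(p['img'][u[1]-r:u[1]+r,u[0]-r:u[0]+r,::-1],(390,390),interpolation=2)
P=[proj(p,[read_state()['position']-[0,0,.03]])[0].astype(int) for p in (a,b)]
cv2.imwrite('pics/c1.png',np.hstack([f(a,P[0],45),f(b,P[1],45)]))"
```

```text
23.7167 plate mm [  5.12 -51.21 128.13] F plate [-0.48 -0.18 -1.24] yaw -13.88163882611904 tilt [-0.  0.] open 0.2720579378321968 [0.02 0.08 0.01]
```

View pics/c1.png

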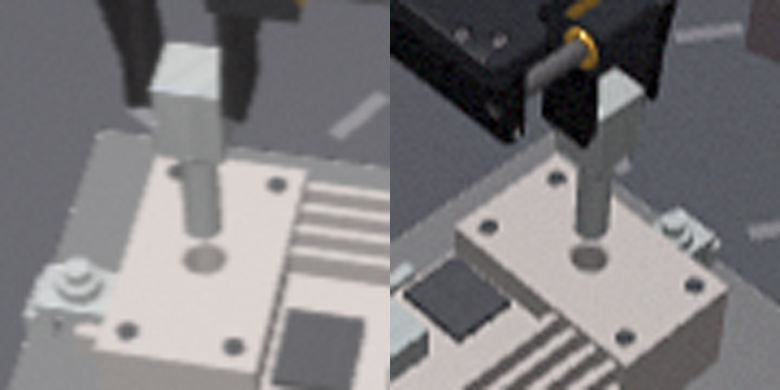

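The pin is upright and directly above the bore in both views: end at (205,232) over bore (205,258) on the left, and (590,235) over (590,258) on the right. Lower it.

Emit:
{"api": "move_arm", "payload": {"increments": [[[0, 0, 0.15], [0, 0, 0], 0.9], [[0, 0, 0.15], [0, 0, 0], 0.9], [[0, 0, 0.1], [0, 0, 0], 0.9], [[0, 0, 0.05], [0, 0, 0], 0.9], [[0, 0, 0], [0, 0, 0], 0.9], [[0, 0, 0], [0, 0, 0], 0.9], [[0, 0, 0], [0, 0, 0], 0.9]]}}

```text
time_s: 24.45
position: [0.5207, -0.0383, 0.1147]
tcp_rot: [[0.971, -0.24, 0.0], [-0.24, -0.971, -0.0], [0.0, -0.0, -1.0]]
force: [0.3, 0.2, -1.4]
opening: 0.269
grasp_force: 30.0
```

```bash
python3 -c "
from h import *
st()"
```

```text
24.45 plate mm [  5.2  -51.32 114.66] F plate [ 0.19  0.3  -1.37] yaw -13.89366076123338 tilt [ 0. -0.] open 0.26932093061169066 [ 0.09  0.02 -0.04]
```

Emit:
{"api": "move_arm", "payload": {"increments": [[[0, 0, 0.03], [0, 0, 0], 0.9], [[0, 0, 0.03], [0, 0, 0], 0.9], [[0, 0, 0.03], [0, 0, 0], 0.9], [[0, 0, 0.02], [0, 0, 0], 0.9], [[0, 0, 0], [0, 0, 0], 0.9], [[0, 0, 0], [0, 0, 0], 0.9]]}}

```text
time_s: 24.95
position: [0.5206, -0.0382, 0.1113]
tcp_rot: [[0.971, -0.24, -0.0], [-0.24, -0.971, 0.0], [-0.0, -0.0, -1.0]]
force: [-0.2, 0.4, -1.0]
opening: 0.271
grasp_force: 30.0
```

```bash
python3 -c "
from h import *
st()"
```

```text
24.95 plate mm [  5.08 -51.3  111.3 ] F plate [-0.31  0.32 -0.99] yaw -13.8917710073057 tilt [-0.01  0.  ] open 0.2713616563855819 [ 0.05  0.01 -0.01]
```

Emit:
{"api": "move_arm", "payload": {"increments": [[[0, 0, 0.03], [0, 0, 0], 0.9], [[0, 0, 0.03], [0, 0, 0], 0.9], [[0, 0, 0.03], [0, 0, 0], 0.9], [[0, 0, 0], [0, 0, 0], 0.9], [[0, 0, 0], [0, 0, 0], 0.9]]}}

```text
time_s: 25.37
position: [0.5205, -0.0382, 0.1086]
tcp_rot: [[0.971, -0.24, -0.0], [-0.24, -0.971, 0.0], [-0.0, -0.0, -1.0]]
force: [0.7, -0.4, -1.7]
opening: 0.273
grasp_force: 30.0
```

```bash
python3 -c "
from h import *
st()"
```

```text
25.3667 plate mm [  5.01 -51.29 108.56] F plate [ 0.76 -0.19 -1.71] yaw -13.89228441795817 tilt [-0.01  0.  ] open 0.2732641851508429 [-0.01  0.04 -0.  ]
```

Emit:
{"api": "move_arm", "payload": {"increments": [[[0, 0, 0.03], [0, 0, 0], 0.9], [[0, 0, 0.03], [0, 0, 0], 0.9], [[0, 0, 0], [0, 0, 0], 0.9], [[0, 0, 0], [0, 0, 0], 0.9]]}}

```text
time_s: 25.7
position: [0.5206, -0.0382, 0.1068]
tcp_rot: [[0.971, -0.24, -0.0], [-0.24, -0.971, 0.0], [-0.0, -0.0, -1.0]]
force: [-0.0, 0.6, -0.8]
opening: 0.276
grasp_force: 30.0
```

```bash
python3 -c "
from h import *
st()"
```

```text
25.7 plate mm [  5.03 -51.28 106.77] F plate [-0.16  0.54 -0.77] yaw -13.892226070442623 tilt [-0.01  0.  ] open 0.276358962838343 [ 0.06  0.01 -0.01]
```

The pin has entered the bore with no side force. Continue down.

Emit:
{"api": "move_arm", "payload": {"increments": [[[0, 0, 0.06], [0, 0, 0], 0.9], [[0, 0, 0.06], [0, 0, 0], 0.9], [[0, 0, 0.06], [0, 0, 0], 0.9], [[0, 0, 0.06], [0, 0, 0], 0.9], [[0, 0, 0.06], [0, 0, 0], 0.9], [[0, 0, 0], [0, 0, 0], 0.9]]}}

```text
time_s: 26.2
position: [0.5204, -0.0381, 0.0974]
tcp_rot: [[0.971, -0.24, -0.001], [-0.24, -0.971, 0.0], [-0.001, -0.0, -1.0]]
force: [0.0, -0.3, -1.4]
opening: 0.271
grasp_force: 30.0
```

Emit:
{"api": "move_arm", "payload": {"increments": [[[0, 0, 0.06], [0, 0, 0], 0.9], [[0, 0, 0.06], [0, 0, 0], 0.9], [[0, 0, 0.06], [0, 0, 0], 0.9], [[0, 0, 0.06], [0, 0, 0], 0.9], [[0, 0, 0.06], [0, 0, 0], 0.9], [[0, 0, 0.06], [0, 0, 0], 0.9], [[0, 0, 0.06], [0, 0, 0], 0.9], [[0, 0, 0], [0, 0, 0], 0.9], [[0, 0, 0], [0, 0, 0], 0.9], [[0, 0, 0], [0, 0, 0], 0.9]]}}

```text
time_s: 27.03
position: [0.5207, -0.0382, 0.0853]
tcp_rot: [[0.971, -0.24, 0.0], [-0.24, -0.971, 0.0], [0.0, -0.0, -1.0]]
force: [0.7, 0.5, -1.1]
opening: 0.271
grasp_force: 30.0
```

```bash
python3 -c "
from h import *
st()"
```

```text
27.0333 plate mm [  5.17 -51.29  85.28] F plate [ 0.54  0.65 -1.08] yaw -13.894466185883145 tilt [0. 0.] open 0.2707762419121869 [ 0.05 -0.03 -0.01]
```

Bottom is expected at TCP z of about 81.1 mm. Ease down to it.

Emit:
{"api": "move_arm", "payload": {"increments": [[[0, 0, 0.03], [0, 0, 0], 0.9], [[0, 0, 0.03], [0, 0, 0], 0.9], [[0, 0, 0.03], [0, 0, 0], 0.9], [[0, 0, 0.02], [0, 0, 0], 0.9], [[0, 0, 0], [0, 0, 0], 0.9], [[0, 0, 0], [0, 0, 0], 0.9]]}}

```text
time_s: 27.53
position: [0.5208, -0.0383, 0.0821]
tcp_rot: [[0.971, -0.24, 0.0], [-0.24, -0.971, -0.0], [0.0, 0.0, -1.0]]
force: [-0.5, 0.4, 0.5]
opening: 0.271
grasp_force: 30.0
```

Emit:
{"api": "move_arm", "payload": {"increments": [[[0, 0, 0.015], [0, 0, 0], 0.9], [[0, 0, 0.015], [0, 0, 0], 0.9], [[0, 0, 0], [0, 0, 0], 0.9], [[0, 0, 0], [0, 0, 0], 0.9]]}}

```text
time_s: 27.87
position: [0.521, -0.0386, 0.0816]
tcp_rot: [[0.971, -0.24, 0.001], [-0.24, -0.971, -0.001], [0.001, 0.0, -1.0]]
force: [-0.7, -1.0, 4.7]
opening: 0.27
grasp_force: 30.0
```

```bash
python3 -c "
from h import *
st()"
```

```text
27.8667 plate mm [  5.51 -51.54  81.62] F plate [-0.39 -1.12  4.74] yaw -13.879564783858763 tilt [ 0.05 -0.04] open 0.27048798120948603 [-0.23  0.21 -0.02]
```

Bottomed at about 6 N, at the expected depth. Release and retreat straight up.

Emit:
{"api": "move_arm", "payload": {"increments": [[[0, 0, 0], [0, 0, 0], 0.5], [[0, 0, 0], [0, 0, 0], 0.5], [[0, 0, 0], [0, 0, 0], 0.3], [[0, 0, 0], [0, 0, 0], 0.3], [[0, 0, 0], [0, 0, 0], 0.3], [[0, 0, 0], [0, 0, 0], 0.3], [[0, 0, 0], [0, 0, 0], 0.3], [[0, 0, -0.1], [0, 0, 0], 0.3], [[0, 0, -0.3], [0, 0, 0], 0.3], [[0, 0, -0.6], [0, 0, 0], 0.3], [[0, 0, -0.8], [0, 0, 0], 0.3], [[0, 0, -0.8], [0, 0, 0], 0.3], [[0, 0, -0.8], [0, 0, 0], 0.3], [[0, 0, -0.8], [0, 0, 0], 0.3], [[0, 0, 0], [0, 0, 0], 0.3], [[0, 0, 0], [0, 0, 0], 0.3], [[0, 0, 0], [0, 0, 0], 0.3]]}}

```text
time_s: 29.28
position: [0.5201, -0.038, 0.2071]
tcp_rot: [[0.971, -0.24, -0.0], [-0.24, -0.971, 0.0], [-0.0, -0.0, -1.0]]
force: [-1.0, 0.9, -1.1]
opening: 0.701
grasp_force: 0.0
```

```bash
python3 -c "
from h import *
st()
a=capture('scene');b=capture('side')
f=lambda p,u,r:cv2.resize(p['img'][u[1]-r:u[1]+r,u[0]-r:u[0]+r,::-1],(390,390),interpolation=2)
q=O+5e-3*EX-.0513*EY+[0,0,.08]
P=[proj(p,[q])[0].astype(int) for p in (a,b)]
cv2.imwrite('pics/c2.png',np.hstack([f(a,P[0],55),f(b,P[1],55)]))"
```

```text
29.2833 plate mm [  4.5  -51.26 207.07] F plate [-1.15  0.64 -1.1 ] yaw -13.89231815869773 tilt [-0.03  0.01] open 0.7009045479542567 [0.03 0.03 0.05]
```

View pics/c2.png

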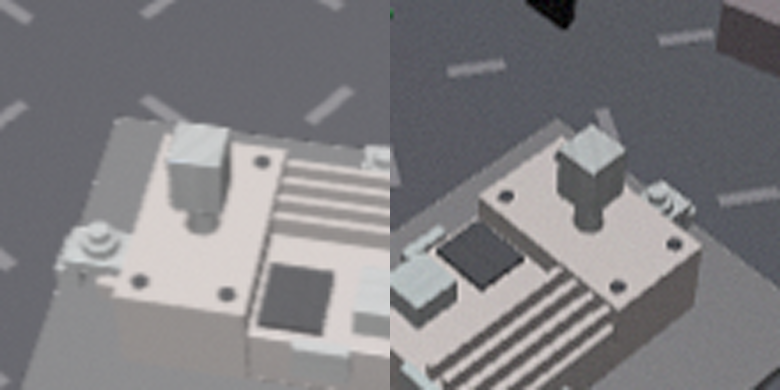

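The pin stands seated and upright in the bore, seen at (200,180) and (590,180), and the gripper is clear.

```bash
python3 -c "
from rig import *
print(hand_in())"
```

```text
the job is handed in; nothing more can be done
None
```

I touched the pin off the far, left and top pads in that order, seated it to the bottom of the bore, released it, and handed the job in at about 29 s, with side-pad forces reading at most about 4.5 N and about 6 N elsewhere.

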